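# Open the mini centrifuge

### The job

The run is over: open the mini centrifuge on the bench so that the tubes can be reached. Press down the release tab on its front so that the sprung lid pops up by itself, let the tab come back up, and then push the lid right back until it rests open against its stop, without flinging it. Just push gently with the fingers, without gripping or forcing anything; leave the centrifuge standing where it is, and do not disturb the bottle, the measuring cylinder or the tube rack around it.

Things in the scene. Friction and masses are not known exactly. Their poses are not given: they have to be found in the camera images.
- centrifuge: White mini centrifuge, 2.2 kg, loose on rubber feet. Origin on the bench; own x to its rear, y to the left looking rearward, z up. Housing x -95 to +95 mm, 170 mm wide, deck 95 mm high, open rotor bowl under the lid; a sloping panel up to 50 mm high sticks out in front to x -140 mm. Slides if pushed sideways with over about 10 N.
- lid_hinge (a point): Middle of the lid's hinge axis, on the housing at x +50 mm, y 0, height 106 mm; has the housing's axes, the axis runs along y.
- lid (a joint): Opening of the lid in rad: 0 shut and latched; about 1.0 popped up, resting on its spring leg; 1.85 fully open at its stop, 16 degrees past upright. Damped: pops up in about 0.5 s. Pushing it on takes 1 to 2 N at the front edge. Let go before upright it sinks back to 1.0; well past upright it sinks open and stays.
- lid_edge (a point): Middle of the lower front edge of the grey lid, turning with it: 135 mm in front of and 9 mm below the hinge axis when shut. Lid: slab 127 deep, 150 wide, 18 mm thick; a tongue 32 mm wide and 6 mm thick sticks out 12 mm in front. Popped up, this edge is about 215 mm above the bench, at x -30 mm of the housing, free space below and in front.
- tab_pad (a point): Point to press: top face of the grey release paddle at the middle of the front, at x -126 mm of the housing, 74 mm above the bench. Paddle 36 mm wide, x -97 to -139 mm, 6 mm thick; at its rear an upright arm 30 mm wide rises to 111 mm and hooks over the lid's tongue. The lid's edge is 41 mm behind this point.
- tab (a joint): Angle of the release tab in rad: 0 up, 0.28 fully pressed (pad point about 9 mm down); lets the lid go at about 0.15 to 0.2. Its pivot is 32 mm behind point tab_pad. About 4 N lets go, 6 N is full stroke; springs back up by itself.
- reagent: Bystander: stoppered reagent bottle of greenish glass, 54 mm across, 103 mm tall, 0.18 kg; origin at the middle of its underside. It stands beside the centrifuge.
- cylinder: Bystander: clear measuring cylinder, 26 mm across on a white six-sided foot 56 mm wide, 167 mm tall, 0.12 kg; origin at the middle of its underside. It stands beside the centrifuge.
- rack: Bystander: white microtube rack 60 by 100 mm, 42 mm tall with its tubes, 0.14 kg; origin at the middle of its underside. It stands beside the centrifuge.

How it is judged:
On the way, in this order (a step that is already met when the one before it is completed fails the run):
1. the release tab is pressed down with the lid still shut (value of joint tab above 0.12 rad and value of joint lid below 0.4 rad).
2. the lid has popped up and the tab has come back up (value of joint lid above 0.7 rad and value of joint tab below 0.06 rad), for 0.05 s.
At the end, for the whole second after the job is handed in: The lid rests fully open (at least 1.75 of its 1.85 rad) and still, the tab is back up, the centrifuge stands level within 20 mm of where it stood and the bystanders are within 20 mm of where they stood (value of joint lid above 1.75 rad and velocity of joint lid below 0.1 rad/s and value of joint tab below 0.06 rad and distance of each of centrifuge, reagent, cylinder, rack from where it was at the start of the episode below 0.02 m and angle between centrifuge's own z axis and vertical below 0.05 rad and linear speed of centrifuge below 0.02 m/s); the robot touches nothing.
It fails at once if the centrifuge is shoved more than 30 mm, tipped or lifted (distance of centrifuge from where it was at the start of the episode above 0.03 m or angle between centrifuge's own z axis and vertical above 0.12 rad or height (world z) of centrifuge above 0.01 m).
It fails at once if the lid is flung open (faster than 6 rad/s) (velocity of joint lid above 6 rad/s).
It fails at once if the bottle, the measuring cylinder or the rack is knocked, tipped or lifted (distance of any of reagent, cylinder, rack from where it was at the start of the episode above 0.02 m or angle between any of reagent, cylinder, rack's own z axis and vertical above 0.25 rad).
It fails at once if the centrifuge, its lid or its tab is gripped hard or forced (over 40 N from the fingers) (contact force between the fingers and centrifuge above 40 N).
It also fails if it takes over 42 s, if anything falls off the work surface, if the arm or the gripper's body presses on something with over 40 N, if the wrist force passes 120 N, or if a joint passes its speed limit or range.

### The arm

A 6-joint arm with a two-finger parallel gripper is mounted at the origin on the work surface. World frame = base frame: x ahead of the robot, y to its left, z up, the work surface at z = 0. Lengths are in m, angles in rad, forces in N, time in s.
With the tool pointing down it reaches from about 0.375 to 0.975 m from the base axis. Payload 3.8 kg.
Tool frame: the origin (TCP) lies at the very end of the fingers, on their centre line; the grasp point (between the pads) lies 19 mm behind it; z points along the fingers, y is the direction in which the jaws open and shut (so a half turn about z gives the same grasp; the last joint's range is limited). The gripper opens to 85 mm and grips with 20 to 120 N. Pads are 22 mm wide; open, the fingers measure 114 mm over their backs; the gripper's body (76 mm by 85 mm) begins 54 mm behind the grasp point. The pads swing forward as they close: fully open they stand 13 mm farther back than shut.
Start: joints at [1.145, 0.264, 1.604, -0, 1.274, -0.037], TCP at [0.256, 0.625, 0.231] pointing down, gripper open.
Joint ranges: [-2.63, 2.63], [-0.94, 2.18], [0.31, 2.57], [-1.31, 4.45], [0, 2.66], [-2.55, 2.55]. Speed limits (rad/s): [2.57, 2.57, 3.14, 3.14, 3.14, 3.14].

### API

Orientations are given as a rotation vector (axis times angle).
In Python, from workcell import bot, read_camera, finish_job gives the robot as it stands. The module is installed in compiled form; this text tells all that it offers.
- The arm moves only by the tool servo_tool, never from a script. Its argument "targets" is text: rows parted by semicolons, each of 7 numbers parted by spaces: the turn, a rotation vector about the tool's x, y, z in rad, then the shift along the tool's x, y, z in mm, then the finger opening in mm, from 0 to 85.4. In form: wx wy wz x y z gripper; .... A call has 1 to 8 rows; each row shifts and turns the pose as measured when the row begins, along the tool's axes as they then stand; what a row does not reach is not made up. A row lasts 1/12 s, in which the tool goes at most 41.7 mm and 7.16 degrees, less where a joint would pass 70% of its speed; a pose out of reach is approached as far as the arm can. A call is refused whole if a number of a shift passes 41.7 or a number of a turn 0.125, either way. A call with a gripper value outside its range is refused whole. The fingers move at their own pace and stop on an object; "newtons" is the grip in N (left out, the last holds). Time passes only in rows, so rows that do not move let the fingers close. It gives the time, the measured TCP pose, the force and the opening at its end, in the units of the state.
- bot.read_state(): the state, without advancing time (a new reading comes with each control period).
- read_camera(name): name is "side" or "top"; returns a dict with "image" (400x640x3 uint8, red, green, blue), "mtx" (3x3 intrinsics, pixels), "eye" and "orientation" of the camera in the world. Camera axes: x right, y up, looking along -z (the intrinsics and any distortion apply to the point x, -y, -z); pixel columns grow to the right and rows downward; lengths in m; the calibration is good to about 2 mm. A picture is of the moment at which its call begins. There is no depth.
- finish_job(): hands the job in, once; it reports no verdict.
The state is a dict: "time": time; "q": joint angles; "joint_vel": joint speeds; "joint_torque": joint torques, N m; "tool_pos": TCP position; "tcp_rot": TCP orientation; "wrist_force": force on the tool from outside, world axes, zero at the start; "torque": the same for the moment, N m; "width": opening from 0.0 (shut) to 1.0 (fully open).
Only numpy, scipy, OpenCV 4.12 (cv2) and the standard library are available. Lean on these libraries where they do the work, as an engineer would, in place of code of your own. Each camera call takes 0.05 s, during which the arm holds its last target.

## Working session

There is one attempt and no reset: what is moved stays moved. The work goes in short steps, Python scripts to look and compute and a tool call to move; the robot and the scene stay as the last step left them, time stands still between calls to the robot, and variables do not carry over. Pictures are saved under pics/ and viewed, and the job is handed in when it is done.

Besides the shell and the picture viewer there is one more tool, called after "Request:" as name(argument=value, ...), one argument or row to a line, values as JSON. servo_tool: Moves the arm, as the interface text tells. Its arguments: {"type":"object","properties":{"targets":{"type":"string"},"newtons":{"type":"number"}},"required":["targets"]}

```bash
mkdir -p pics; python3 - <<'E'
from workcell import bot, read_camera
import cv2, pickle
print(bot.read_state())
for n in("side","top"):
    c=read_camera(n); cv2.imwrite(f"pics/{n}0.png",c["image"][:,:,::-1]); pickle.dump(c,open(f"{n}0.pkl","wb"))
    print(n,c["mtx"],c["eye"],c["orientation"],c.keys())
E
```

```text
{'time': 0.0, 'q': array([ 1.14512300e+00,  2.64800288e-01,  1.60537805e+00, -1.06057245e-05,
        1.27368827e+00, -3.69177473e-02]), 'joint_vel': array([ 0.00059936,  0.00045193,  0.00075829, -0.00035274, -0.00039845,
        0.00018637]), 'joint_torque': array([ 6.50242400e-04, -5.15111697e+01, -3.67310858e+01,  1.66328609e-04,
        1.29792426e-02, -2.56345481e-05]), 'tool_pos': array([0.25556445, 0.62396052, 0.22992807]), 'tcp_rot': array([-0.60671376, -3.08192759,  0.00347988]), 'wrist_force': array([0.00411535, 0.14353273, 0.85687544]), 'torque': array([-0.03154358, -0.05779631, -0.01471266]), 'width': 1.002773575294044}
side [[515.67220334   0.         314.75471134]
 [  0.         515.67220334 202.7224352 ]
 [  0.           0.           1.        ]] [ 0.03721776 -0.72454659  0.95764021] [ 0.78775761 -0.27236266 -0.64118229] dict_keys(['image', 'mtx', 'eye', 'orientation'])
top [[423.29359076   0.         315.13600261]
 [  0.         423.29359076 197.40368413]
 [  0.           0.           1.        ]] [0.58739553 0.00881109 0.92110757] [ 0.03744831 -0.03916502 -1.59736991] dict_keys(['image', 'mtx', 'eye', 'orientation'])
```

View pics/side0.png

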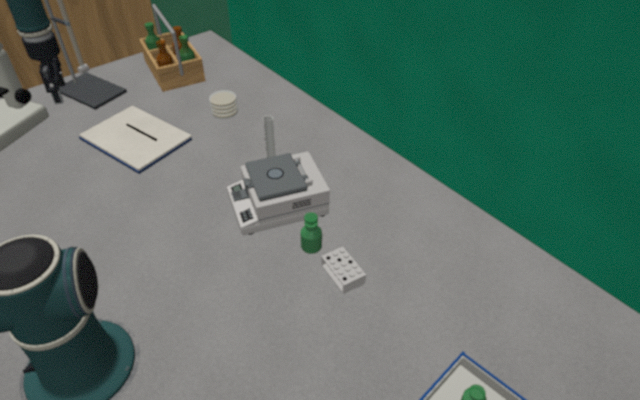

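View pics/top0.png

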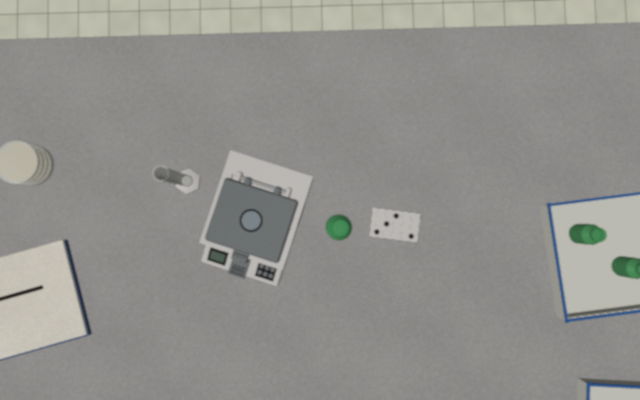

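```bash
python3 - <<'E'
import pickle,cv2
a=pickle.load(open("side0.pkl","rb"))["image"][:,:,::-1]; b=pickle.load(open("top0.pkl","rb"))["image"][:,:,::-1]
cv2.imwrite("pics/sz.png",cv2.resize(a[110:240,210:370],None,fx=5,fy=4.5 if 0 else 4.6,interpolation=cv2.INTER_CUBIC)[:600])
cv2.imwrite("pics/tz.png",cv2.resize(b[145:295,150:350],None,fx=4,fy=4,interpolation=cv2.INTER_CUBIC))
E
```

```text
(no output)
```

View pics/sz.png

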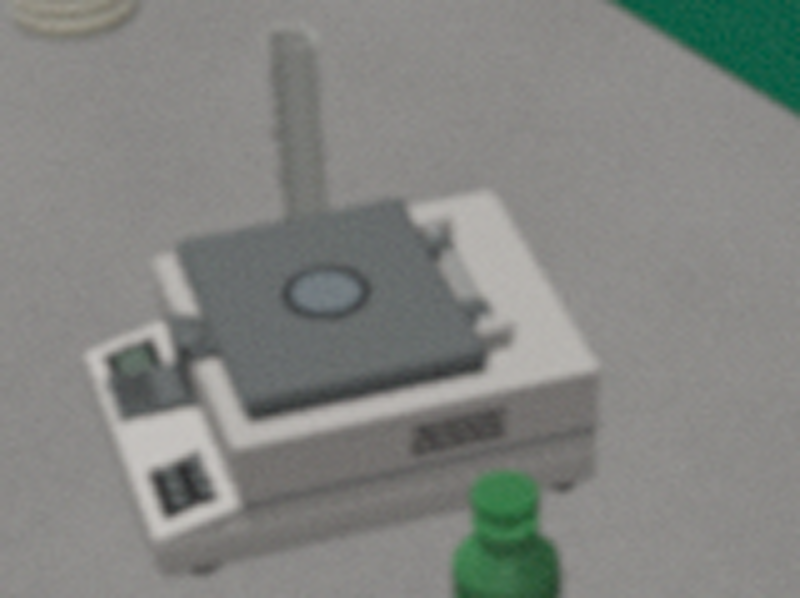

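View pics/tz.png

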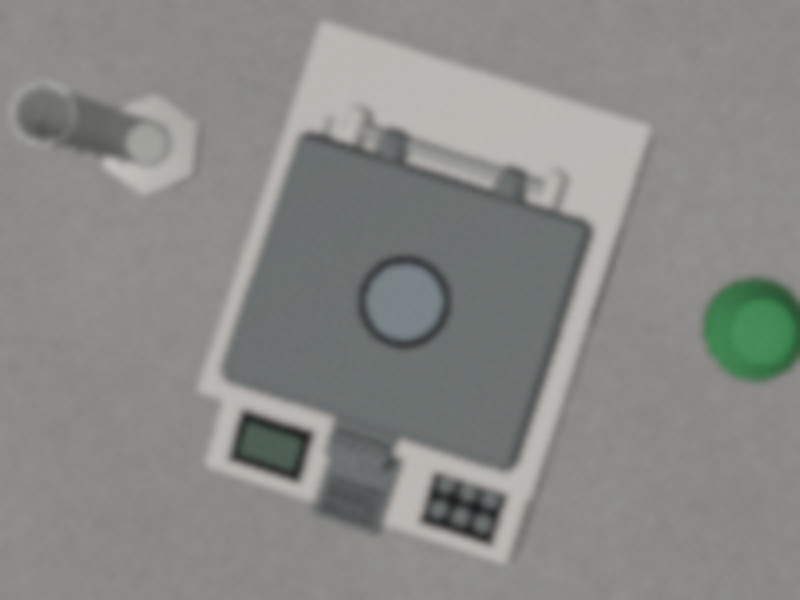

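```bash
cat > h.py <<'E'
import pickle,cv2,numpy as np
from scipy.spatial.transform import Rotation as R
from scipy.optimize import least_squares
D=np.diag([1,-1,-1.])
def proj(c,P):
    P=np.atleast_2d(P); pc=(P-c["eye"])@R.from_rotvec(c["orientation"]).as_matrix()@D
    uv=pc@c["mtx"].T; return uv[:,:2]/uv[:,2:]
def tri(cs,uvs):
    A=[];b=[]
    for c,uv in zip(cs,uvs):
        d=R.from_rotvec(c["orientation"]).as_matrix()@D@np.linalg.inv(c["mtx"])@np.array([*uv,1]); d/=np.linalg.norm(d)
        M=np.eye(3)-np.outer(d,d); A.append(M); b.append(M@c["eye"])
    return np.linalg.lstsq(np.vstack(A),np.hstack(b),rcond=None)[0]
E
python3 - <<'E'
from h import *
S=pickle.load(open("side0.pkl","rb"));T=pickle.load(open("top0.pkl","rb"))
t=lambda u,v:(u/4+150-.4,v/4+145-.4); s=lambda u,v:(u/5+210-.4,v/4.6+110-.4)
M={'dRL':(95,85,95),'dRR':(95,-85,95),'dFL':(-95,85,95),'dFR':(-95,-85,95),'pL':(-139,18,74),'pR':(-139,-18,74),'lRL':(42,75,115),'lRR':(42,-75,115),'lFL':(-85,75,115),'lFR':(-85,-75,115)}
to={'dRL':t(320,22),'dRR':t(651,127),'dFL':t(198,390),'pL':t(318,514),'pR':t(381,533),'lRL':t(300,131),'lRR':t(595,223),'lFL':t(221,380),'lFR':t(517,472)}
so={'dRL':s(490,188),'dRR':s(600,369),'dFR':s(240,448),'pL':s(112,383),'pR':s(122,416),'lRL':s(405,199),'lRR':s(487,354),'lFL':s(180,238),'lFR':s(248,408)}
def pose(x,P):
    P=np.array(P)/1000; return np.c_[P[:,:2]@R.from_euler('z',x[2]).as_matrix()[:2,:2].T+x[:2],P[:,2]+x[3]]
def f(x):
    return np.concatenate([(proj(c,pose(x,[M[k] for k in o]))-np.array(list(o.values()))).ravel() for c,o in((T,to),(S,so))])
r=least_squares(f,[.55,.13,-.3,0],loss='soft_l1'); print(r.x); print(list(to)+list(so)); print(f(r.x).reshape(-1,2).round(1).tolist())
for k in to:
    if k in so: print(k,tri([T,S],[to[k],so[k]]).round(4),pose(r.x,[M[k]])[0].round(4))
print('pad',pose(r.x,[(-126,0,74),(-85,0,97),(50,0,106),(-170,0,0),(-30,0,215)]).round(4))
E
```

```text
[ 0.60891057  0.12250306 -0.32965369 -0.00223756]
['dRL', 'dRR', 'dFL', 'pL', 'pR', 'lRL', 'lRR', 'lFL', 'lFR', 'dRL', 'dRR', 'dFR', 'pL', 'pR', 'lRL', 'lRR', 'lFL', 'lFR']
[[0.6, -0.4], [0.2, -1.1], [1.1, -0.0], [-0.9, -0.4], [0.5, 0.3], [-0.1, -1.6], [0.8, -1.3], [-0.9, -0.4], [0.3, 0.3], [-0.5, 0.8], [-0.2, 0.1], [-1.1, 0.9], [-2.0, -0.9], [-0.7, 0.9], [-1.0, -1.2], [1.1, -0.3], [-2.2, 0.6], [-0.5, -0.0]]
dRL [0.7261 0.1718 0.0957] [0.7263 0.1722 0.0928]
dRR [0.6701 0.011  0.0938] [0.6713 0.0113 0.0928]
pL [0.4842 0.1813 0.0708] [0.4832 0.1845 0.0718]
pR [0.4731 0.1506 0.0739] [0.4716 0.1505 0.0718]
lRL [0.6722 0.1788 0.1097] [0.6729 0.1799 0.1128]
lRR [0.622  0.0396 0.112 ] [0.6244 0.0379 0.1128]
lFL [0.5541 0.2165 0.1172] [0.5528 0.221  0.1128]
lFR [0.5051 0.0793 0.1121] [0.5042 0.0791 0.1128]
pad [[ 0.4897  0.1633  0.0718]
 [ 0.5285  0.15    0.0948]
 [ 0.6562  0.1063  0.1038]
 [ 0.4481  0.1775 -0.0022]
 [ 0.5805  0.1322  0.2128]]
```

```bash
cat >> h.py <<'E'
X0=np.array([.609,.1225,0]);RC=R.from_euler('z',-.33)
def W(x,y,z): return X0+RC.apply(np.array([x,y,z])/1000)
def L(p): return RC.inv().apply(np.array(p)-X0)*1000
def goal(tilt): # tool z down & rearward; tool y=+-local y
    z=np.array([np.sin(tilt),0,-np.cos(tilt)]); y=np.array([0,1.,0])
    return [RC*R.from_matrix(np.c_[np.cross(s*y,z),s*y,z]) for s in(1,-1)]
def rep(tgt,tilt=np.radians(25)):
    from workcell import bot
    s=bot.read_state(); Rt=R.from_rotvec(s["tcp_rot"]); p=s["tool_pos"]
    print("t",round(s["time"],2),"local",L(p).round(1),"z",Rt.apply([0,0,1]).round(3),"F",s["wrist_force"].round(2),"Floc",RC.inv().apply(s["wrist_force"]).round(2),"w",round(s["width"],2),"q",s["q"].round(2))
    for g in goal(tilt): print(" turn",(Rt.inv()*g).as_rotvec().round(3))
    for t in tgt: print(" shift mm",(Rt.inv().apply(W(*t)-p)*1000).round(1),"to",t)
E
python3 - <<'E'
from h import *
rep([(-160,0,200)])
E
```

```text
t 0.1 local [-496.9  359.9  230.1] z [-0.001 -0.002 -1.   ] F [ 0.15  0.16 -0.67] Floc [ 0.08  0.2  -0.67] w 1.0 q [ 1.15  0.26  1.61 -0.    1.27 -0.04]
 turn [-0.015 -0.436 -0.057]
 turn [-0.668  0.023  3.011]
 shift mm [-357.4 -339.5   30.7] to (-160, 0, 200)
```

Request:
servo_tool(
  targets="0 0 -0.007 -25 -24 0 0;0 0 -0.007 -25 -24 0 0;0 0 -0.007 -25 -24 0 0;0 0 -0.007 -25 -24 0 0;0 0 -0.007 -25 -24 0 0;0 0 -0.007 -25 -24 0 0;0 0 -0.007 -25 -24 0 0;0 0 -0.007 -25 -24 0 0",
  newtons=20,
)

```text
time: 0.77
tool_pos: [0.373, 0.368, 0.2235]
tcp_rot: [-0.497, -3.096, 0.012]
wrist_force: [0.4, 0.6, 0.8]
width: -0.001
```

```bash
python3 - <<'E'
from h import *
rep([(-160,0,200)])
E
```

```text
t 0.77 local [-302.8  155.8  223.5] z [-0.007 -0.006 -1.   ] F [0.45 0.64 0.78] Floc [0.21 0.75 0.78] w -0.0 q [ 0.73 -0.01  1.93 -0.    1.24 -0.52]
 turn [-0.006 -0.441  0.013]
 turn [ 0.684 -0.009 -3.053]
 shift mm [-141.2 -157.2   24.2] to (-160, 0, 200)
```

Request:
servo_tool(
  targets="0 -0.06 0 -18 -20 0 0;0 -0.06 0 -18 -20 0 0;0 -0.06 0 -18 -20 0 0;0 -0.06 0 -18 -20 0 0;0 -0.06 0 -18 -20 0 0;0 -0.06 0 -18 -20 0 0;0 -0.06 0 -18 -20 0 0;0 -0.06 0 -18 -20 0 0",
)

```text
time: 1.43
tool_pos: [0.4583, 0.157, 0.2517]
tcp_rot: [0.425, 2.622, -0.13]
wrist_force: [-0.2, 0.2, 0.3]
width: 0.0
```

```bash
python3 - <<'E'
from h import *
rep([(-160,0,180),(-122,0,90)])
E
```

```text
t 1.43 local [-153.8  -16.2  251.7] z [ 0.443 -0.165 -0.881] F [-0.24  0.18  0.27] Floc [-0.29  0.09  0.27] w 0.0 q [ 0.55 -0.33  2.22 -0.46  0.99 -0.5 ]
 turn [-0.013  0.055  0.012]
 turn [-0.087 -0.021 -3.129]
 shift mm [39.2 17.4 60.1] to (-160, 0, 180)
 shift mm [ 48.2  18.8 157.4] to (-122, 0, 90)
```

Request:
servo_tool(
  targets="0 0.01 0 8 3 15 0;0 0.01 0 8 3 18 0;0 0.01 0 8 3 18 0;0 0.01 0 8 3 18 0;0 0.01 0 8 3 18 0;0 0 0 5 2 18 0;0 0 0 3 2 16 0;0 0 0 0 0 8 0",
)

```text
time: 2.1
tool_pos: [0.4772, 0.1635, 0.1119]
tcp_rot: [0.44, 2.664, -0.117]
wrist_force: [-0.7, 0.5, -0.1]
width: -0.003
```

```bash
python3 - <<'E'
from h import *
rep([(-122,0,90),(-122,0,74)])
from workcell import read_camera
for n,(r,c) in {"side":(100,180),"top":(130,130)}.items():
    k=read_camera(n); cv2.imwrite(f"pics/{n}1.png",cv2.resize(k["image"][r:r+150,c:c+200,::-1],None,fx=4,fy=4,interpolation=cv2.INTER_CUBIC))
    s=__import__("workcell").bot.read_state()
    print(n,(proj(k,s["tool_pos"])-[c,r])*4,(proj(k,W(-122,0,74))-[c,r])*4)
E
```

```text
t 2.1 local [-138.    -3.9  111.9] z [ 0.405 -0.151 -0.902] F [-0.73  0.52 -0.1 ] Floc [-0.86  0.26 -0.1 ] w -0.0 q [ 0.51 -0.11  2.31 -0.53  0.71 -0.37]
 turn [-0.011  0.011  0.005]
 turn [-0.017 -0.018 -3.136]
 shift mm [-5.   4.2 26.6] to (-122, 0, 90)
 shift mm [ 1.9  4.4 41. ] to (-122, 0, 74)
side [[202.49462751 343.54650538]] [[232.37346518 376.70695352]]
top [[420.41786239 593.57602892]] [[436.62287595 549.25004691]]
```

View pics/side1.png

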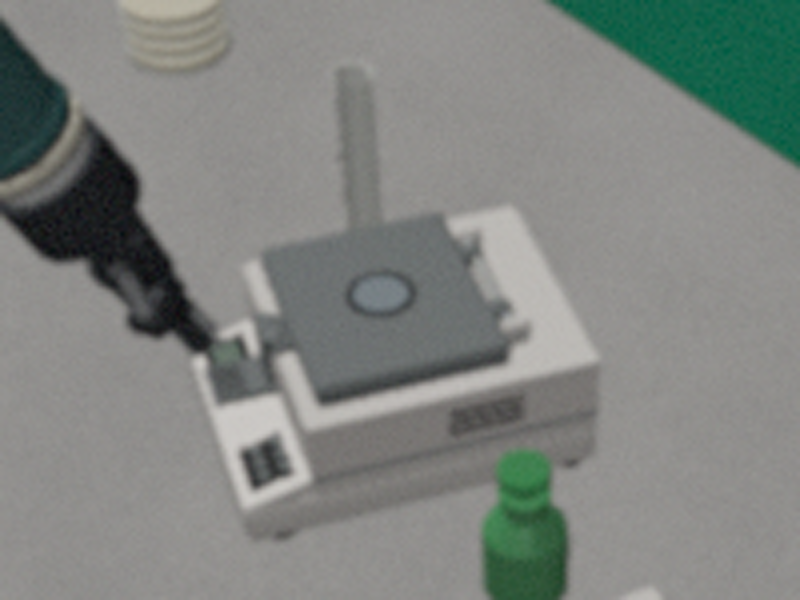

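View pics/top1.png

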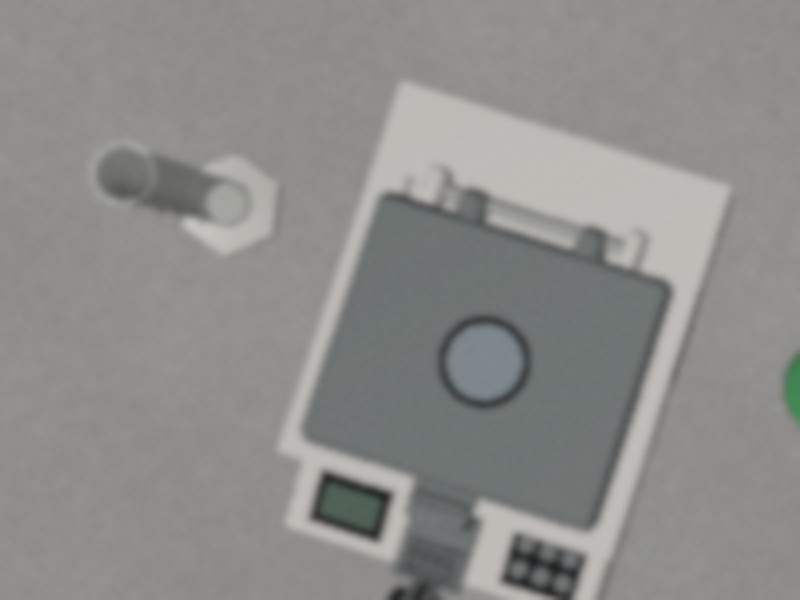

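Request:
servo_tool(
  targets="0 0 0 -2 2 9 0;0 0 0 -2 2 9 0;0 0 0 -2 1 9 0;0 0 0 0 0 0 0",
)

```text
time: 2.53
tool_pos: [0.4987, 0.1632, 0.0924]
tcp_rot: [0.44, 2.659, -0.114]
wrist_force: [-0.1, -0.7, 0.0]
width: -0.004
```

```bash
python3 - <<'E'
from h import *
rep([(-122,0,80),(-122,0,74)])
E
```

```text
t 2.53 local [-117.6    2.8   92.4] z [ 0.41  -0.149 -0.9  ] F [-0.09 -0.71  0.03] Floc [ 0.14 -0.7   0.03] w -0.0 q [ 0.48 -0.05  2.3  -0.56  0.65 -0.35]
 turn [-0.008  0.015  0.004]
 turn [-0.023 -0.013 -3.138]
 shift mm [ 9.4 -2.7  9.2] to (-122, 0, 80)
 shift mm [12.  -2.6 14.6] to (-122, 0, 74)
```

Request:
servo_tool(
  targets="0 0 0 5 -1 3 0;0 0 0 5 -1 3 0;0 0 0 2 0 2 0;0 0 0 0 0 0 0",
)

```text
time: 2.87
tool_pos: [0.4916, 0.1637, 0.0797]
tcp_rot: [0.442, 2.658, -0.113]
wrist_force: [-0.3, -0.4, -0.1]
width: -0.0
```

```bash
python3 - <<'E'
from h import *
rep([(-124,0,74),(-124,0,70)])
E
```

```text
t 2.87 local [-124.4    1.    79.7] z [ 0.411 -0.149 -0.899] F [-0.32 -0.39 -0.14] Floc [-0.18 -0.47 -0.14] w -0.0 q [ 0.49 -0.04  2.32 -0.59  0.63 -0.31]
 turn [-0.008  0.016  0.002]
 turn [-0.025 -0.012 -3.139]
 shift mm [ 2.1 -0.9  5.3] to (-124, 0, 74)
 shift mm [ 3.9 -0.9  8.9] to (-124, 0, 70)
```

Request:
servo_tool(
  targets="0 0 0 1.3 0 2.7 0;0 0 0 1.3 0 2.7 0;0 0 0 0 0 0 0",
)

```text
time: 3.12
tool_pos: [0.4916, 0.1642, 0.074]
tcp_rot: [0.441, 2.657, -0.111]
wrist_force: [-0.6, -0.1, 1.8]
width: 0.005
```

```bash
python3 - <<'E'
from h import *
rep([])
E
```

```text
t 3.12 local [-124.6    1.4   74. ] z [ 0.412 -0.148 -0.899] F [-0.57 -0.14  1.84] Floc [-0.49 -0.32  1.84] w 0.0 q [ 0.49 -0.03  2.32 -0.6   0.62 -0.29]
 turn [-0.006  0.017  0.002]
 turn [-0.027 -0.01  -3.139]
```

Request:
servo_tool(
  targets="0 0 0 1.3 0 2.7 0;0 0 0 0 0 0 0",
)

```text
time: 3.28
tool_pos: [0.4918, 0.1644, 0.0713]
tcp_rot: [0.441, 2.656, -0.111]
wrist_force: [0.0, -0.2, -0.6]
width: 0.004
```

Request:
servo_tool(
  targets="0 0 0 1.3 0 2.7 0;0 0 0 0 0 0 0",
)

```text
time: 3.45
tool_pos: [0.4922, 0.1646, 0.0686]
tcp_rot: [0.441, 2.655, -0.11]
wrist_force: [-2.7, -0.2, 4.6]
width: -0.001
```

```bash
python3 - <<'E'
from h import *
rep([])
from workcell import read_camera
for n,(r,c) in {"side":(100,180),"top":(130,130)}.items():
    k=read_camera(n); cv2.imwrite(f"pics/{n}2.png",cv2.resize(k["image"][r:r+150,c:c+200,::-1],None,fx=4,fy=4,interpolation=cv2.INTER_CUBIC))
E
```

```text
t 3.45 local [-124.1    2.    68.6] z [ 0.414 -0.147 -0.898] F [-2.74 -0.18  4.62] Floc [-2.53 -1.05  4.62] w -0.0 q [ 0.49 -0.02  2.33 -0.61  0.6  -0.28]
 turn [-0.005  0.019  0.002]
 turn [-0.029 -0.008 -3.139]
```

View pics/side2.png

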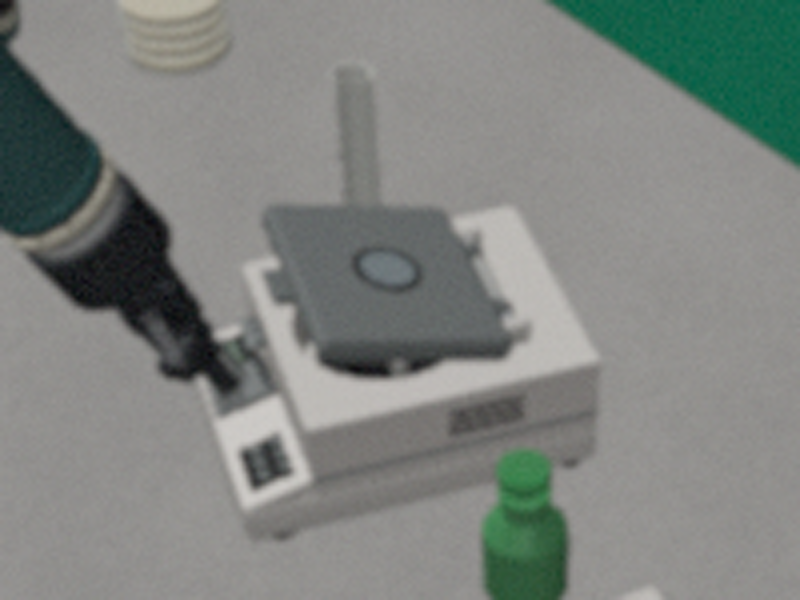

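Request:
servo_tool(
  targets="0 0 0 0 0 0 0;0 0 0 0 0 0 0;0 0 0 0 0 0 0;0 0 0 0 0 -3 0;0 0 0 0 0 -8 0;0 0 0 0 0 -12 0;0 0 0 0 0 -12 0;0 0 0 0 0 -12 0",
)

```text
time: 4.22
tool_pos: [0.4706, 0.1705, 0.1108]
tcp_rot: [0.442, 2.66, -0.114]
wrist_force: [-0.2, -0.0, -0.3]
width: 0.003
```

```bash
python3 - <<'E'
from h import *
rep([(-110,0,200),(-60,0,205)])
from workcell import read_camera
for n,(r,c) in {"side":(80,180),"top":(130,130)}.items():
    k=read_camera(n); cv2.imwrite(f"pics/{n}3.png",cv2.resize(k["image"][r:r+150,c:c+200,::-1],None,fx=4,fy=4,interpolation=cv2.INTER_CUBIC))
    print(n,(proj(k,np.array([W(-30,0,215),W(-30,75,215),W(-30,-75,215)]))-[c,r])*4)
E
```

```text
t 4.22 local [-146.5    0.6  110.8] z [ 0.409 -0.15  -0.9  ] F [-0.23 -0.02 -0.31] Floc [-0.21 -0.09 -0.31] w 0.0 q [ 0.53 -0.12  2.32 -0.54  0.71 -0.33]
 turn [-0.009  0.015  0.003]
 turn [-0.023 -0.014 -3.139]
 shift mm [-71.7  -1.4 -64.4] to (-110, 0, 200)
 shift mm [-118.9   -1.3  -47.1] to (-60, 0, 205)
side [[356.37622806 247.91126533]
 [322.93728348 181.00423788]
 [392.70715465 320.60477682]]
top [[443.84886076 376.26262635]
 [272.5688552  322.46374118]
 [615.64316502 430.22305224]]
```

View pics/side3.png

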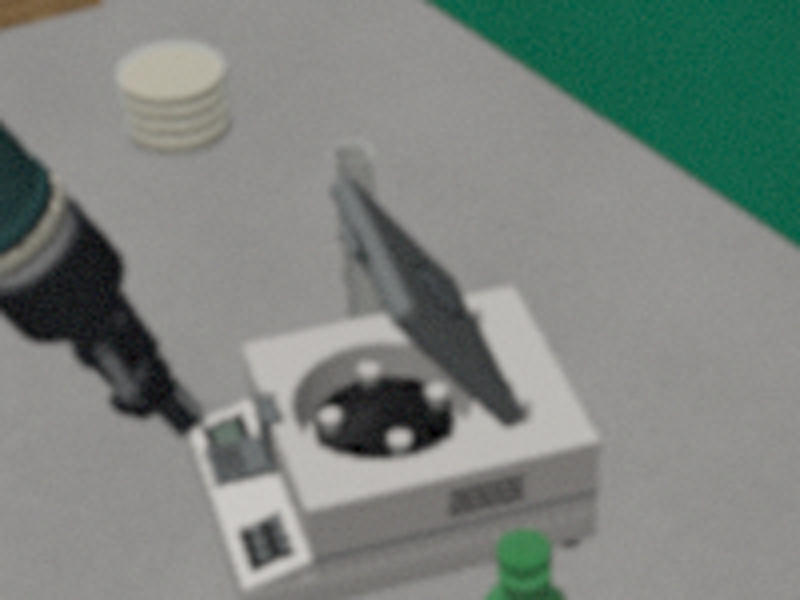

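View pics/top3.png

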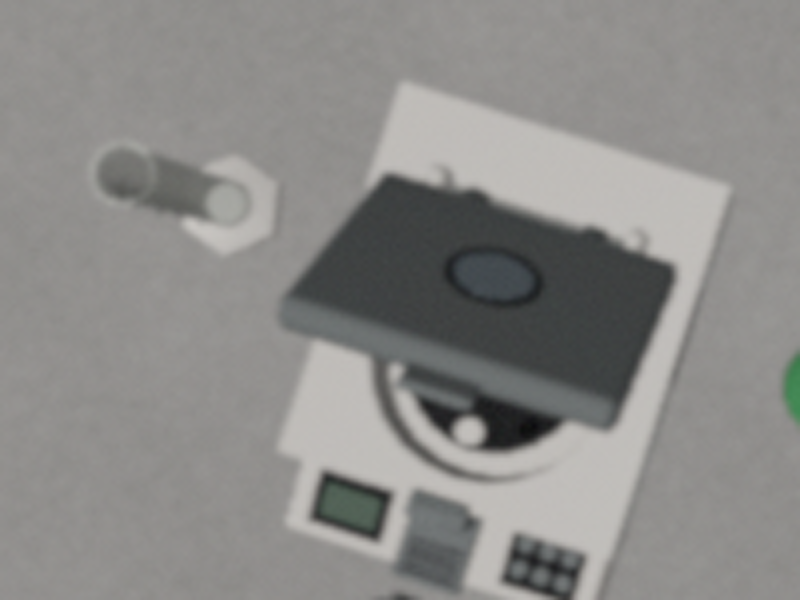

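Request:
servo_tool(
  targets="0 0 0 -8 0 -12 0;0 0 0 -13 0 -14 0;0 0 0 -13 0 -14 0;0 0 0 -13 0 -12 0;0 0 0 -13 0 -8 0;0 0 0 -8 0 -4 0;0 0 0 0 0 0 0",
)

```text
time: 4.9
tool_pos: [0.5014, 0.1599, 0.1983]
tcp_rot: [0.438, 2.663, -0.115]
wrist_force: [-0.5, -0.3, 0.8]
width: -0.001
```

```bash
python3 - <<'E'
from h import *
rep([(-60,0,200),(70,0,210)])
E
```

```text
t 4.9 local [-113.9    0.5  198.3] z [ 0.407 -0.149 -0.901] F [-0.48 -0.28  0.84] Floc [-0.37 -0.42  0.84] w -0.0 q [ 0.47 -0.19  2.2  -0.43  0.86 -0.53]
 turn [-0.009  0.012  0.006]
 turn [-0.019 -0.014 -3.136]
 shift mm [-49.3  -0.6  21.9] to (-60, 0, 200)
 shift mm [-170.8   -0.9   69.2] to (70, 0, 210)
```

Request:
servo_tool(
  targets="0 0 0 -11 0 5 0;0 0 0 -11 0 5 0;0 0 0 -11 0 5 0;0 0 0 -11 0 5 0;0 0 0 -9 0 4 0;0 0 0 -9 0 4 0;0 0 0 -9 0 4 0",
)

```text
time: 5.48
tool_pos: [0.5783, 0.1311, 0.193]
tcp_rot: [0.438, 2.671, -0.121]
wrist_force: [-1.5, 0.5, 0.3]
width: -0.002
```

```bash
python3 - <<'E'
from h import *
rep([(40,0,205),(75,0,205)])
E
```

```text
t 5.48 local [-31.8  -1.8 193. ] z [ 0.399 -0.152 -0.904] F [-1.53  0.47  0.34] Floc [-1.6  -0.05  0.34] w -0.0 q [ 0.34 -0.06  2.09 -0.4   0.8  -0.67]
 turn [-0.014  0.004  0.008]
 turn [-0.007 -0.022 -3.133]
 shift mm [-70.    1.5  19.8] to (40, 0, 205)
 shift mm [-101.7    1.4   34.7] to (75, 0, 205)
```

Request:
servo_tool(
  targets="0 0 0 -9 0 3 0;0 0 0 -9 0 3 0;0 0 0 -9 0 3 0;0 0 0 -9 0 3 0;0 0 0 -9 0 3 0;0 0 0 -9 0 3 0;0 0 0 -9 0 3 0",
)

```text
time: 6.07
tool_pos: [0.6474, 0.1071, 0.2014]
tcp_rot: [0.44, 2.673, -0.122]
wrist_force: [-0.7, 0.3, -1.3]
width: -0.001
```

```bash
python3 - <<'E'
from h import *
rep([(50,0,210),(75,0,210)])
from workcell import read_camera
for n,(r,c) in {"side":(80,180),"top":(130,130)}.items():
    k=read_camera(n); cv2.imwrite(f"pics/{n}4.png",cv2.resize(k["image"][r:r+150,c:c+200,::-1],None,fx=4,fy=4,interpolation=cv2.INTER_CUBIC))
E
```

```text
t 6.07 local [ 41.3  -2.1 201.4] z [ 0.397 -0.152 -0.905] F [-0.73  0.27 -1.34] Floc [-0.78  0.02 -1.34] w -0.0 q [ 0.26  0.05  1.97 -0.36  0.79 -0.78]
 turn [-0.015  0.003  0.007]
 turn [-0.004 -0.024 -3.134]
 shift mm [-11.5   2.   -4.1] to (50, 0, 210)
 shift mm [-34.2   2.    6.5] to (75, 0, 210)
```

View pics/side4.png

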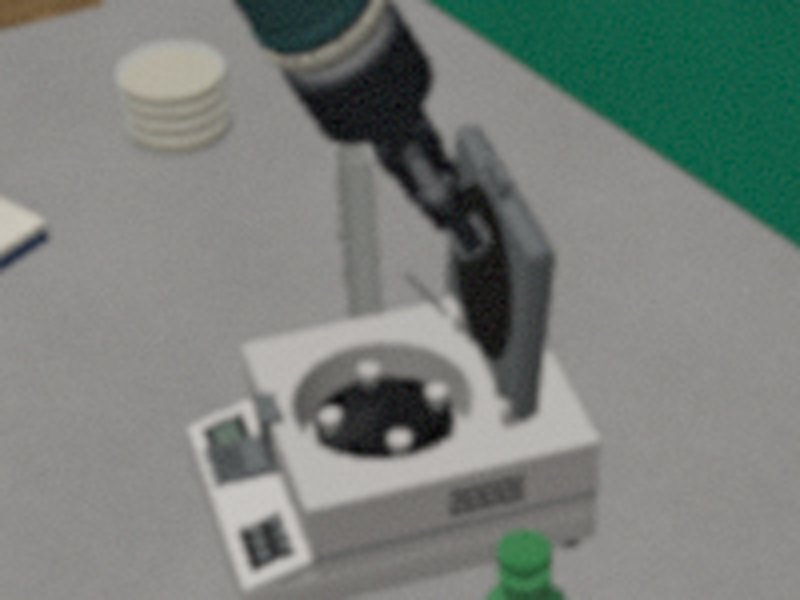

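Request:
servo_tool(
  targets="0 0 0 -6 0 1 0;0 0 0 -6 0 2 0;0 0 0 -6 0 2 0;0 0 0 0 0 0 0",
)

```text
time: 6.5
tool_pos: [0.666, 0.1006, 0.2042]
tcp_rot: [0.441, 2.674, -0.122]
wrist_force: [-3.1, 0.7, 2.5]
width: 0.0
```

```bash
python3 - <<'E'
from h import *
rep([(66,0,206)])
from workcell import read_camera
for n,(r,c) in {"side":(80,180),"top":(130,130)}.items():
    k=read_camera(n); cv2.imwrite(f"pics/{n}5.png",cv2.resize(k["image"][r:r+150,c:c+200,::-1],None,fx=4,fy=4,interpolation=cv2.INTER_CUBIC))
E
```

```text
t 6.5 local [ 61.   -2.2 204.2] z [ 0.396 -0.152 -0.906] F [-3.1   0.7   2.47] Floc [-3.16 -0.34  2.47] w 0.0 q [ 0.24  0.08  1.94 -0.35  0.79 -0.8 ]
 turn [-0.016  0.001  0.007]
 turn [-2.000e-03 -2.500e-02 -3.135e+00]
 shift mm [-5.3  2.2  0.5] to (66, 0, 206)
```

View pics/side5.png

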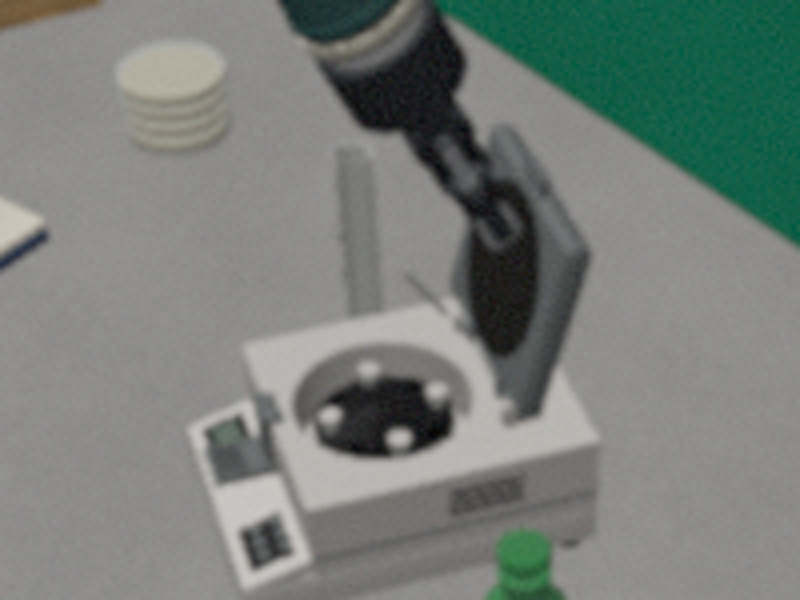

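Request:
servo_tool(
  targets="0 0 0 -3 0 1 0;0 0 0 0 0 0 0;0 0 0 0 0 0 0",
)

```text
time: 6.85
tool_pos: [0.6658, 0.1008, 0.2043]
tcp_rot: [0.442, 2.678, -0.122]
wrist_force: [-0.2, 0.5, 0.2]
width: 0.001
```

```bash
python3 - <<'E'
from h import *
rep([])
E
```

```text
t 6.85 local [ 60.8  -2.1 204.3] z [ 0.392 -0.152 -0.907] F [-0.19  0.5   0.22] Floc [-0.34  0.41  0.22] w 0.0 q [ 0.24  0.08  1.93 -0.34  0.8  -0.81]
 turn [-0.017 -0.003  0.007]
 turn [ 0.005 -0.026 -3.135]
```

Request:
servo_tool(
  targets="0 0 0 5 0 -2 0;0 0 0 10 0 -5 0;0 0 0 11 0 -10 0;0 0 0 11 0 -15 0;0 0 0 11 0 -15 0;0 0 0 11 0 -15 0;0 0 0 0 0 0 0;0 0 0 0 0 0 0",
)

```text
time: 7.52
tool_pos: [0.584, 0.1288, 0.2358]
tcp_rot: [0.439, 2.677, -0.122]
wrist_force: [1.2, -0.5, 0.2]
width: -0.005
```

```bash
python3 - <<'E'
from h import *
rep([])
from workcell import read_camera
th=1.85
def edge(th): return [W(50-135*np.cos(th)-9*np.sin(th),y,106+135*np.sin(th)-9*np.cos(th)) for y in(75,-75)]
for n,(r,c) in {"side":(80,180),"top":(130,130)}.items():
    k=read_camera(n); im=cv2.resize(k["image"][r:r+150,c:c+200,::-1],None,fx=4,fy=4,interpolation=cv2.INTER_CUBIC)
    cv2.imwrite(f"pics/{n}6.png",im)
    for th in(1.65,1.75,1.85): print(n,th,((proj(k,np.array(edge(th)))-[c,r])*4).round().tolist())
E
```

```text
t 7.52 local [-25.6  -2.2 235.8] z [ 0.394 -0.152 -0.907] F [ 1.19 -0.54  0.22] Floc [ 1.3  -0.12  0.22] w -0.01 q [ 0.33 -0.09  2.04 -0.36  0.88 -0.72]
 turn [-0.016 -0.001  0.008]
 turn [ 2.000e-03 -2.500e-02 -3.133e+00]
side 1.65 [[445.0, 120.0], [525.0, 254.0]]
side 1.75 [[466.0, 117.0], [547.0, 251.0]]
side 1.85 [[486.0, 116.0], [569.0, 249.0]]
top 1.65 [[318.0, 128.0], [672.0, 239.0]]
top 1.75 [[329.0, 97.0], [682.0, 207.0]]
top 1.85 [[340.0, 66.0], [692.0, 176.0]]
```

View pics/side6.png

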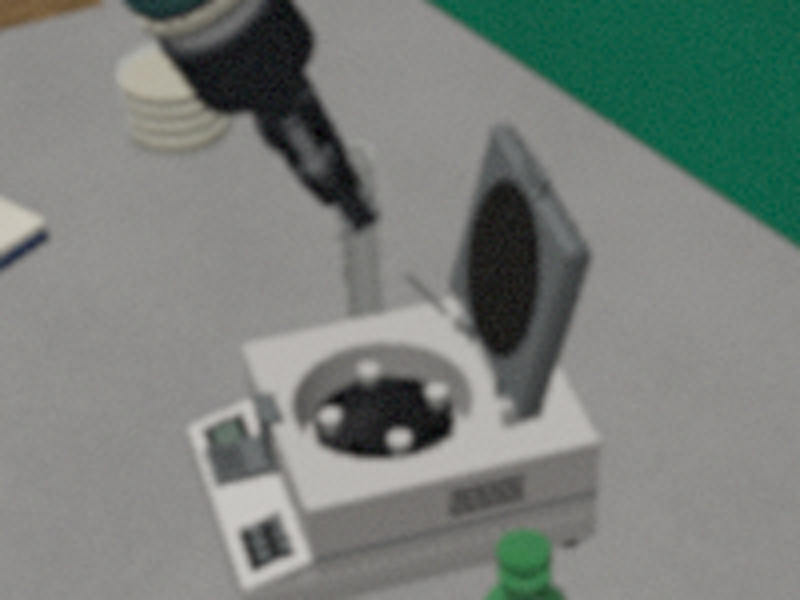

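View pics/top6.png

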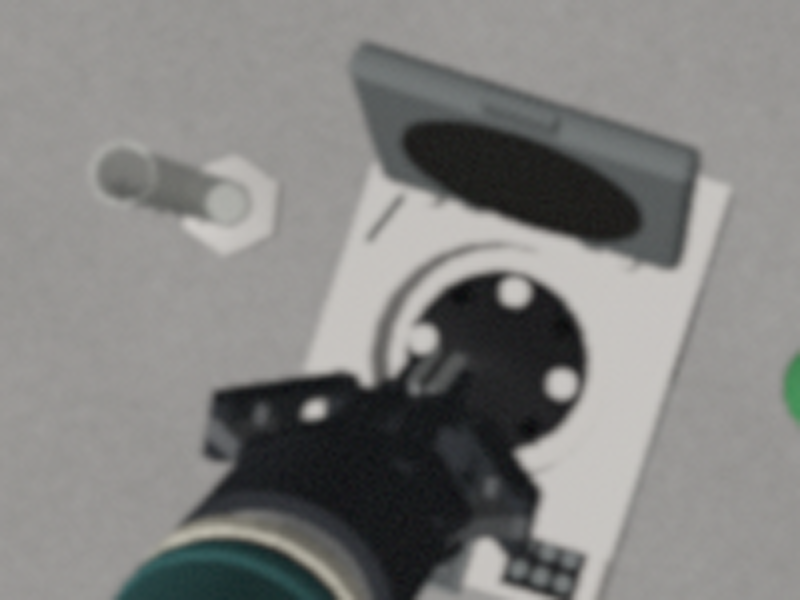

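Request:
servo_tool(
  targets="0 0 0 10 0 -20 0;0 0 0 10 0 -20 0;0 0 0 10 0 -20 0;0 0 0 10 0 -20 0;0 0 0 0 0 0 0;0 0 0 0 0 0 0;0 0 0 0 0 0 0;0 0 0 0 0 0 0",
)

```text
time: 8.28
tool_pos: [0.5193, 0.15, 0.2867]
tcp_rot: [0.445, 2.682, -0.131]
wrist_force: [-1.2, -0.9, -0.3]
width: -0.004
```

```bash
python3 - <<'E'
from h import *
rep([])
from workcell import read_camera
T=pickle.load(open("top0.pkl","rb"))["image"].astype(int)
S=pickle.load(open("side0.pkl","rb"))["image"].astype(int)
k=read_camera("top");s=read_camera("side")
for nm,a,b,(r0,r1,c0,c1) in(("bottle",T,k["image"],(205,250,318,360)),("rack",T,k["image"],(200,250,362,428)),("cyl",T,k["image"],(158,200,148,203)),("deck rear R",T,k["image"],(165,220,298,318)),("panel",S,s["image"],(175,235,222,262))):
    print(nm,"meandiff",abs(a[r0:r1,c0:c1]-b[r0:r1,c0:c1]).mean().round(2),"shift",np.round(cv2.phaseCorrelate(a[r0:r1,c0:c1].mean(2),b[r0:r1,c0:c1].astype(float).mean(2))[0],2))
cv2.imwrite("pics/top7.png",k["image"][:,:,::-1]);cv2.imwrite("pics/side7.png",s["image"][:,:,::-1])
E
```

```text
t 8.28 local [-93.7  -3.  286.7] z [ 0.387 -0.157 -0.909] F [-1.17 -0.93 -0.25] Floc [-0.81 -1.26 -0.25] w -0.0 q [ 0.43 -0.22  2.05 -0.36  1.03 -0.67]
 turn [-0.023 -0.006  0.007]
 turn [ 0.01  -0.037 -3.135]
bottle meandiff 8.01 shift [0.42 0.49]
rack meandiff 8.88 shift [-0.02 -0.06]
cyl meandiff 8.55 shift [0.05 0.48]
deck rear R meandiff 18.74 shift [ 0.22 -0.53]
panel meandiff 7.76 shift [-0.16 -0.09]
```

View pics/side7.png

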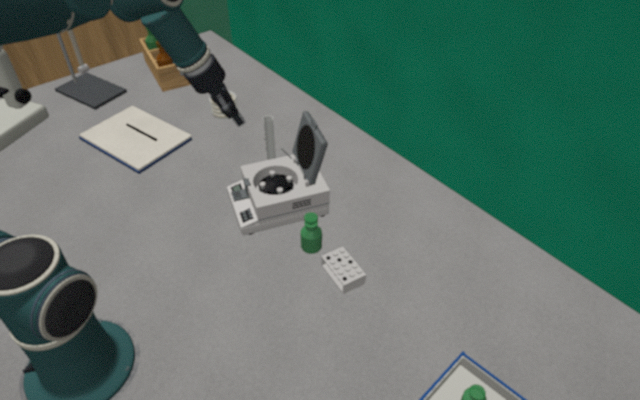

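View pics/top7.png

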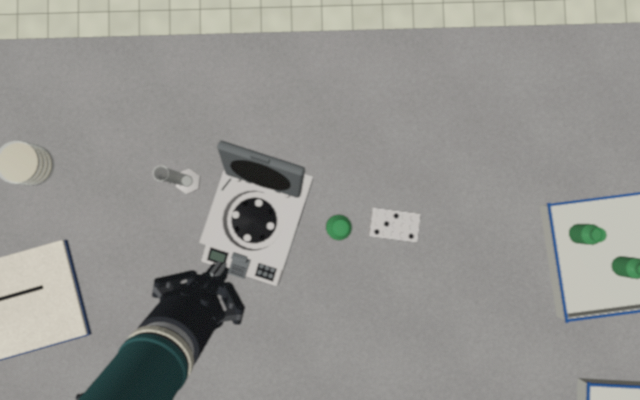

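The lid stands open at (305,145) in the side view. The tab is up, and the bottle, cylinder, rack and centrifuge have not moved. The arm is clear, so I am handing in.

```bash
python3 -c "
from workcell import finish_job
print(finish_job())"
```

```text
the job is handed in; nothing more can be done
None
```

The centrifuge is open, and I handed the job in at about 8.3 s of the 42 s allowed; no verdict is reported.

**What I did:** I fitted the centrifuge pose from both cameras, to about 2 mm. With closed fingers tilted 25°, I pressed the tab down at about 5 N until the lid popped up. I then lifted off so the tab could spring back. After that I pushed the lid's underside gently rearward until it was past upright and at its stop. The highest force I read was about 5 N, though I only read it between moves.

**Last checks:**
- **Lid:** its edge in both views matches the position for 1.85 rad, to within about 3 mm.
- **Tab:** it looks back up in the side view.
- **Bottle, cylinder, rack and centrifuge panel:** they shifted by less than 1 pixel between the first and last pictures, which is within noise.
- **Arm:** it is about 14 cm or more clear of the open lid and touching nothing.

**One oddity:** my last 3 mm push did not move the tool, and the force read near zero. The pictures still showed the lid at its stop.

I had no direct reading of the lid or tab angles. The order of steps (tab pressed with the lid shut, then lid up with the tab back) rests on the pictures and forces alone.

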